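# Clear the treatment table: sort syringes, clamp and vials

## Task

Clear up after the treatment: lay both used syringes side by side, flat on the floor of the square white syringe tray, lay the steel clamp flat in the rectangular steel instrument tray, and stand both glass vials upright in the round grey dish, never tipping a vial over. Leave everything released and at rest, and do not disturb the pump bottle or the dressing box.

Things in the scene. Friction and masses are not known exactly. Their poses are not given: they have to be found in the camera images.
- syringe_large: the larger used plastic syringe without needle, pale translucent, lying on its side, 130 mm long, barrel 22 mm in diameter and 85 mm long, a finger flange 38 mm wide and 22 mm high at the barrel's rear end, thumb disc 19 mm. Origin on its long axis at mid-length, 11 mm above what it lies on, on the barrel (which runs from 30 mm behind to 55 mm ahead of the origin); x runs along it towards the nozzle. About 30 g
- syringe_small: the smaller used syringe, same look, 105 mm long, barrel 16 mm in diameter and 70 mm long, finger flange 32 mm wide and 16 mm high. Origin on its long axis at mid-length, 8 mm above what it lies on, on the barrel (which runs from 27 mm behind to 43 mm ahead of the origin); x runs along it towards the nozzle. About 15 g
- clamp: a closed steel artery clamp (scissor-like, two finger rings) lying flat, 134 mm long. Origin at the centre of its box joint, a block 34 mm long (x), 13 mm wide (y), 10 mm high, 5 mm above what it lies on: grip it across there. x runs along it from the rings (74 mm behind the origin, 57 mm wide over both, 7 mm high) to the tip of the jaws (60 mm ahead, 7 mm wide and high). About 60 g
- vial_tall: the slimmer, taller brown glass medicine vial with crimped aluminium cap, standing, 26 mm in diameter, 52 mm tall; straight wall up to 36 mm, cap 19.5 mm in diameter. Origin at the centre of its underside, z up its axis. About 35 g
- vial_wide: the broader, shorter brown glass vial with aluminium cap, standing, 36 mm in diameter, 44 mm tall; straight wall up to 28 mm, cap 27 mm in diameter. Origin at the centre of its underside, z up its axis. About 50 g
- instrument_tray: rectangular stainless steel instrument tray, fixed, 180 mm (x) by 130 mm (y) outside, rim 25 mm high, walls and floor 4 mm thick. Origin at the centre of its underside
- syringe_tray: white plastic nearly square syringe tray with thin grey lines on its floor, fixed, 180 mm (x) by 170 mm (y) outside, 20 mm high, walls and floor 4 mm thick. Origin at the centre of its underside; the lines run along its x
- vial_dish: round grey plastic dish for vials, fixed, 158 mm in outer diameter, 22 mm high, wall and floor 4 mm thick. Origin at the centre of its underside
- pump_bottle: bystander: white antiseptic pump bottle with a green band, loose, 56 mm in diameter, 149 mm tall, standing. Origin at the centre of its underside
- dressing_box: bystander: closed white card dressing box with a blue band, loose, 80 mm (x) by 120 mm (y) by 50 mm high. Origin at the centre of its underside
Things that resemble listed ones, but are neither listed nor needed, are in the scene too. Of the things that look like the clamp, the smaller one is meant.

How it is judged (in metres and radians):
At the end, for the whole second after the job is handed in: Syringes in the syringe tray, clamp in the instrument tray, each middle at most 5 mm higher than when lying flat on the floor; both vials on the dish floor, axis within 64 mm (slim) or 59 mm (broad) of its centre, tilt under 0.12 rad; all released, slower than 0.02 m/s (x of syringe_large in the frame of syringe_tray between -0.075 and 0.075 m and y of syringe_large in the frame of syringe_tray between -0.07 and 0.07 m and z of syringe_large in the frame of syringe_tray below 0.0205 m and x of syringe_small in the frame of syringe_tray between -0.077 and 0.077 m and y of syringe_small in the frame of syringe_tray between -0.073 and 0.073 m and z of syringe_small in the frame of syringe_tray below 0.0175 m and x of clamp in the frame of instrument_tray between -0.07 and 0.07 m and y of clamp in the frame of instrument_tray between -0.052 and 0.052 m and z of clamp in the frame of instrument_tray below 0.014 m and horizontal distance between vial_tall and vial_dish below 0.064 m and z of each of vial_tall, vial_wide in the frame of vial_dish below 0.009 m and angle between each of vial_tall, vial_wide's own z axis and vertical below 0.12 rad and horizontal distance between vial_wide and vial_dish below 0.059 m and linear speed of each of syringe_large, syringe_small, clamp, vial_tall, vial_wide below 0.02 m/s); the robot touches nothing.
It fails at once if the pump bottle pushed more than 25 mm or tipped (distance of pump_bottle from where it was at the start of the episode above 0.025 m or angle between pump_bottle's own z axis and vertical above 0.3 rad).
It fails at once if the dressing box pushed more than 25 mm or tipped (distance of dressing_box from where it was at the start of the episode above 0.025 m or angle between dressing_box's own z axis and vertical above 0.3 rad).
It fails at once if the taller vial tipped over (angle between vial_tall's own z axis and vertical above 0.8 rad).
It fails at once if the wider vial tipped over (angle between vial_wide's own z axis and vertical above 0.8 rad).
It also fails if it takes over 120 s, if anything falls off the work surface, if the arm or the gripper's body presses on something with over 40 N, if the wrist force passes 120 N, or if a joint passes its speed limit or range.

## Robot

A 7-joint arm with a two-finger parallel gripper is mounted at the origin on the work surface. World frame = base frame: x ahead of the robot, y to its left, z up, the work surface at z = 0. Lengths are in mm, angles in rad, forces in N, time in s.
With the tool pointing down it reaches from about 400 to 875 mm from the base axis. Payload 4.4 kg.
Tool frame: the origin (TCP) lies on the centre line of the jaws, within the pads' length; the fingertips stand 14 mm ahead of it and the grasp point (between the pads) lies 5 mm behind it; z points along the fingers, x is the direction in which the jaws open and shut, and the axes are right-handed (so a half turn about z gives the same grasp; the last joint's range is limited). The gripper opens to 85 mm and grips with 20 to 120 N. Pads are 22 mm wide; open, the fingers measure 114 mm over their backs; the gripper's body (76 mm by 85 mm) begins 54 mm behind the grasp point. The pads swing forward as they close: fully open they stand 13 mm farther back than shut.
Start: joints at [1.099, 0.628, 0.038, 1.517, -0.027, 0.996, -0.02], TCP at [256.618, -597.214, 245.313] pointing down, gripper open.
Joint ranges: [-3.06, 3.06], [-0.37, 2.12], [-1.25, 1.32], [0.18, 2.47], [-1.1, 4.24], [0.23, 1.98], [-2.94, 2.94]. Speed limits (rad/s): [2.57, 2.57, 3.14, 3.14, 3.14, 3.14, 3.14].

## Interface

Orientations are given as [roll, pitch, yaw] about the fixed x, y, z axes, in that order (R = Rz(yaw) Ry(pitch) Rx(roll)).
In Python, from cell import ctrl gives the robot as it stands.
- The arm moves only by the tool send_rows, never from a script. Its argument "commands" is a list of rows, each a list of 5 numbers: the finger opening in mm, from 0 to 85.4, then the shift along the tool's x, y, z in mm, then the turn about the tool's z in degrees. In form: [[grip, x, y, z, roll], ...]. A call has 1 to 5 rows; each row is the pose to reach, as a shift and turn from the pose measured when the call began, along the tool's axes at that moment; what a row does not reach only later rows make up. A row lasts 1/10 s, in which the tool goes at most 50 mm and 8.59 degrees, less where a joint would pass 70% of its speed; a pose out of reach is approached as far as the arm can. A call with a gripper value outside its range is refused whole. The fingers move at their own pace and stop on an object; the grip force is fixed at half the most. Time passes only in rows, so rows that repeat a pose let the fingers close. It gives the time, the measured TCP pose, the force and the opening at its end, in the units of the state.
- ctrl.read_state(): the state, without advancing time (a new reading comes with each control period).
- ctrl.get_image(name): name is "side" or "top" or "wrist"; returns the picture (420x560x3 uint8, red, green, blue); there is no depth.
- ctrl.camera_params(name): a dict with "fx", "fy", "cx", "cy" (pixels), "k1" (the pictures are not rectified: a ray, as slopes to the right and down, at radius r is drawn at 1 + k1 r^2 times it, then the intrinsics apply), "cam_to_world" (4x4, takes a point from camera to world coordinates). Camera axes: x right, y down, z forward; pixel columns grow to the right and rows downward; lengths in mm; the calibration is good to about 2 mm. A picture is of the moment at which its call begins: read the wrist's pose just before it. camera_params takes no time and is no camera call; for the wrist camera it gives the pose at the moment of the call.
- ctrl.finish_job(): hands the job in, once; it reports no verdict.
The state is a dict: "clock": time; "qpos": joint angles; "qd": joint speeds; "tau": joint torques, N m; "eef_pos": TCP position; "tool_rot": TCP orientation; "force": force on the tool from outside, world axes, zero at the start; "torque": the same for the moment, N m; "width": finger opening in mm.
Only numpy, scipy, OpenCV 4.12 (cv2) and the standard library are available. Lean on these libraries where they do the work, as an engineer would, in place of code of your own. Each camera call takes 0.05 s, during which the arm holds its last target.

## Working session

There is one attempt and no reset: what is moved stays moved. The work goes in short steps, Python scripts to look and compute and a tool call to move; the robot and the scene stay as the last step left them, time stands still between calls to the robot, and variables do not carry over. Pictures are saved under pics/ and viewed, and the job is handed in when it is done.

Besides the shell and the picture viewer there is one more tool, called after ">>>" as name(argument=value, ...) on one line, values as JSON. send_rows: Moves the arm, as the interface text tells. Its arguments: {"type":"object","properties":{"commands":{"type":"array"}},"required":["commands"]}

```bash
ls; mkdir -p pics; python3 - <<'E'
from cell import ctrl
import cv2,numpy as np
s=ctrl.read_state();print({k:np.round(v,3).tolist() for k,v in s.items()})
for n in ["top","side","wrist"]:
    p=ctrl.camera_params(n);print(n,{k:np.round(v,4).tolist() for k,v in p.items()})
    im=ctrl.get_image(n);cv2.imwrite(f"pics/{n}0.png",im[:,:,::-1])
E
```

```text
pics
{'clock': 0.0, 'qpos': [1.099, 0.629, 0.038, 1.518, -0.027, 0.996, -0.02], 'qd': [-0.002, -0.001, -0.001, 0.001, -0.002, 0.001, -0.0], 'tau': [-0.0, -56.34, 1.226, -19.344, 0.011, 0.01, -0.0], 'eef_pos': [256.412, -596.644, 244.382], 'tool_rot': [3.142, 0.002, -1.165], 'force': [-0.373, 0.45, 0.125], 'torque': [0.017, -0.011, -0.033], 'width': 85.577}
top {'fx': 428.6974, 'fy': 428.6974, 'cx': 278.2359, 'cy': 213.6361, 'k1': -0.0236, 'cam_to_world': [[0.0781, -0.9764, 0.2011, 324.3258], [-0.9969, -0.0778, 0.0095, 98.2122], [0.0063, -0.2012, -0.9795, 1302.2404], [0.0, 0.0, 0.0, 1.0]]}
side {'fx': 389.3948, 'fy': 389.3948, 'cx': 276.6214, 'cy': 205.6474, 'k1': -0.003, 'cam_to_world': [[0.9974, -0.0306, 0.0646, 519.8508], [-0.0709, -0.5383, 0.8398, -815.1065], [0.0091, -0.8422, -0.5391, 647.1141], [0.0, 0.0, 0.0, 1.0]]}
wrist {'fx': 298.1502, 'fy': 298.1502, 'cx': 286.62, 'cy': 205.0638, 'k1': -0.0339, 'cam_to_world': [[0.394, -0.868, -0.3023, 334.8681], [-0.9191, -0.3722, -0.1292, -562.5011], [-0.0004, 0.3287, -0.9444, 373.8855], [0.0, 0.0, 0.0, 1.0]]}
```

View pics/top0.png

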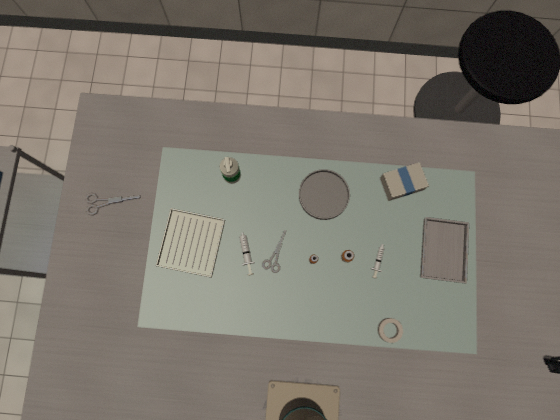

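View pics/side0.png

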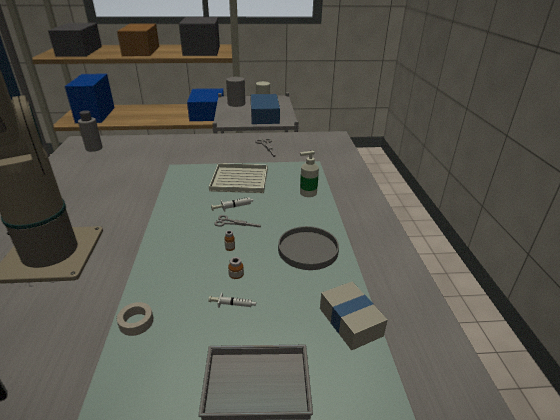

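View pics/wrist0.png

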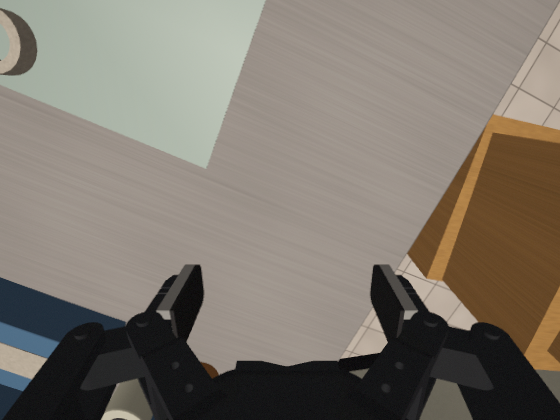

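The top view (pixels): the clamp is either the scissor shape at (275,252) or the larger one off the mat at (115,203). The large syringe is at (246,252) and the small one at (378,261). The tall vial is at (313,259) and the wide one at (348,256). The tape roll at (390,330) is a distractor that could pass for the dish at (324,195). I'll measure these and take a close crop.

```bash
cat > h.py <<'E'
from cell import ctrl
import cv2,numpy as np
def ray(p,uv):
    K=np.array([[p['fx'],0,p['cx']],[0,p['fy'],p['cy']],[0,0,1.]])
    x=cv2.undistortPoints(np.array(uv,float).reshape(-1,1,2),K,np.array([p['k1'],0,0,0,0.]))[:,0]
    T=np.array(p['cam_to_world']); d=np.c_[x,np.ones(len(x))]@T[:3,:3].T
    return T[:3,3],d
def plane(p,uv,z):
    o,d=ray(p,uv); return o+d*((z-o[2])/d[:,2])[:,None]
def proj(p,X):
    T=np.linalg.inv(np.array(p['cam_to_world'])); X=np.atleast_2d(X)@T[:3,:3].T+T[:3,3]
    a=X[:,:2]/X[:,2:]; r=(a**2).sum(1)[:,None]; a=a*(1+p['k1']*r)
    return a*p['fx']+[p['cx'],p['cy']]
def tool(s=None):
    from scipy.spatial.transform import Rotation as R
    s=s or ctrl.read_state()
    return np.array(s['eef_pos']),R.from_euler('xyz',s['tool_rot']).as_matrix()
def shift(X,yaw=None):
    """tool-frame shift to world TCP target X; turn deg so that tool x has direction yaw (mod pi)"""
    t,Rm=tool(); d=Rm.T@(np.array(X)-t)
    out=np.round(d,1).tolist()
    if yaw is not None:
        v=Rm.T@np.array([np.cos(yaw),np.sin(yaw),0]); a=np.degrees(np.arctan2(v[1],v[0]))
        a=(a+90)%180-90; out.append(round(a,1))
    return out
E
python3 - <<'E'
from h import *
p=ctrl.camera_params("top")
for n,uv in dict(largeclamp=[(88,204),(141,197)],clamp=[(268,270),(285,232)],joint=[(277,254)],SL=[(241,233),(252,274)],SS=[(381,246),(375,277)],vt=[(313,259)],vw=[(348,256)],dish=[(324,195)],itray=[(424,218),(468,220),(466,282),(421,279)],stray=[(172,211),(224,219),(212,276),(158,262)],pump=[(230,170)],box=[(405,181)],tape=[(390,330)]).items():
    q=plane(p,uv,10); print(n,q[:,:2].round().tolist(), np.linalg.norm(q[1]-q[0]).round() if len(q)>1 else '')
im=cv2.imread("pics/top0.png")[190:300,140:480]
cv2.imwrite("pics/crop1.png",cv2.resize(im[:, :170],None,fx=4.6,fy=4.6,interpolation=cv2.INTER_CUBIC))
cv2.imwrite("pics/crop2.png",cv2.resize(im[:, 170:],None,fx=4.6,fy=4.6,interpolation=cv2.INTER_CUBIC))
E
```

```text
largeclamp [[573.0, 701.0], [608.0, 539.0]] 165.0
clamp [[415.0, 128.0], [534.0, 86.0]] 126.0
joint [[465.0, 105.0]] 
SL [[521.0, 219.0], [400.0, 175.0]] 129.0
SS [[514.0, -208.0], [419.0, -193.0]] 96.0
vt [[459.0, -5.0]] 
vw [[476.0, -110.0]] 
dish [[660.0, -26.0]] 
itray [[612.0, -339.0], [616.0, -476.0], [425.0, -468.0], [424.0, -332.0]] 137.0
stray [[572.0, 438.0], [560.0, 275.0], [384.0, 293.0], [413.0, 460.0]] 163.0
pump [[717.0, 273.0]] 
box [[726.0, -278.0]] 
tape [[269.0, -243.0]]
```

View pics/crop1.png

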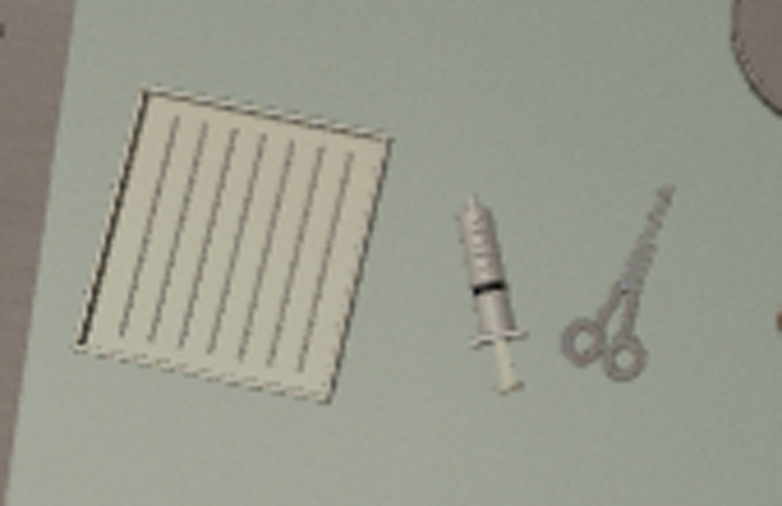

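View pics/crop2.png

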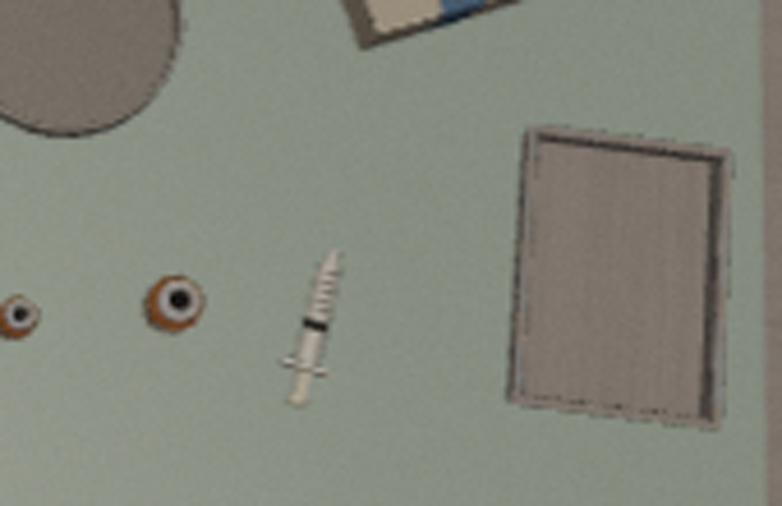

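```bash
cat >> h.py <<'E'
def c1(*a): return [((x+.5)/4.6-.5+140,(y+.5)/4.6-.5+190) for x,y in a]
def c2(*a): return [((x+.5)/4.6-.5+310,(y+.5)/4.6-.5+190) for x,y in a]
def rep(n,q):
    q=np.array(q); d=q[0]-q[-1]; print(n,q[:,:2].round(1).tolist(),'mid',q.mean(0)[:2].round(1),'len',np.linalg.norm(d).round(1),'yaw',np.arctan2(d[1],d[0]).round(3))
E
python3 - <<'E'
from h import *
p=ctrl.camera_params("top")
rep('SS',plane(p,c2((335,248),(296,404)),8))
rep('SL',plane(p,c1((474,193),(511,392)),11))
rep('clamp',plane(p,c1((670,187),(605,368)),4))
rep('itray rim',plane(p,c2((530,127),(732,152),(716,428),(508,400)),25))
rep('stray rim',plane(p,c1((146,89),(391,139),(328,402),(77,348)),20))
print('vt',plane(p,c2((20,313)),52),'vw',plane(p,c2((178,299)),44))
im=cv2.imread("pics/top0.png")
c=cv2.resize(im[160:230,285:365],None,fx=7,fy=7,interpolation=cv2.INTER_CUBIC);cv2.imwrite("pics/dish.png",c)
# side-view check of vials
s=ctrl.camera_params("side")
def tri(u,v):
    o1,d1=ray(p,[u]);o2,d2=ray(s,[v]);d1=d1[0];d2=d2[0]
    t=np.linalg.lstsq(np.c_[d1,-d2],o2-o1,rcond=None)[0];a=o1+d1*t[0];b=o2+d2*t[1];return ((a+b)/2).round(1),np.linalg.norm(a-b).round(1)
print(tri(c2((20,313))[0],(230,233)),tri(c2((178,299))[0],(236,261)))
E
```

```text
SS [[522.6, -213.0], [418.1, -190.7]] mid [ 470.3 -201.9] len 106.9 yaw -0.211
SL [[525.2, 214.5], [396.8, 178.2]] mid [461.  196.4] len 133.4 yaw 0.276
clamp [[540.7, 85.3], [417.6, 118.7]] mid [479.2 102. ] len 127.5 yaw -0.265
itray rim [[611.0, -336.2], [604.7, -471.1], [422.2, -458.9], [429.9, -323.8]] mid [ 517.  -397.5] len 181.5 yaw -0.068
stray rim [[576.2, 437.9], [555.5, 271.9], [380.6, 294.6], [402.1, 460.6]] mid [478.6 366.3] len 175.6 yaw -0.13
vt [[458.56800944  -3.78112732  52.        ]] vw [[ 476.28657286 -104.80068842   44.        ]]
(array([461. ,  -4. ,  46.9]), np.float64(3.7)) (array([ 478.2, -105.4,   39.2]), np.float64(2.6))
```

View pics/dish.png

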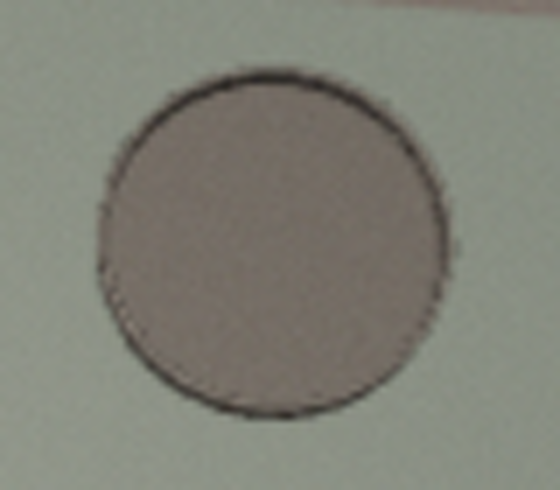

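Checks out: the syringes measure 107 and 133 mm, the vial tops triangulate near their known heights, and the mat clamp is about 130 mm against about 165 mm for the other. I'll start with the small syringe.

```bash
python3 - <<'E'
from h import *
p=ctrl.camera_params("top")
print('dish',plane(p,[(324.4,194.2)],22).round(1), plane(p,[(299.5,194.2),(349.3,194.2)],22).round(1))
print(shift([470,-202,170],-0.211+np.pi/2))
E
```

```text
dish [[659.4 -26.3  22. ]] [[ 653.3   50.2   22. ]
 [ 665.6 -102.9   22. ]]
[-278.3, -352.0, 75.0, np.float64(35.3)]
```

>>> send_rows(commands=[[60, -56, -70, 15, 7], [60, -112, -140, 30, 14], [60, -167, -211, 45, 21], [60, -223, -282, 60, 28], [60, -278, -352, 75, 35]])

```text
clock: 0.65
eef_pos: [374.0, -378.3, 203.4]
tool_rot: [3.141, 0.001, -1.781]
force: [1.1, 0.5, -0.6]
width: 60.0
```

```bash
python3 - <<'E'
from h import *
print(shift([470,-202,170],-0.211+np.pi/2),ctrl.read_state()['clock'],ctrl.read_state()['qpos'])
E
```

```text
[-192.4, -57.1, 33.6, np.float64(0.0)] 0.65 [ 0.60010802  0.52336255  0.20469213  1.89556528 -0.15248948  0.73893969
 -0.89003994]
```

>>> send_rows(commands=[[60, -48, -14, 10, 0], [60, -96, -28, 20, 0], [60, -144, -42, 30, 0], [60, -192, -57, 34, 0], [60, -192, -57, 34, 0]])

```text
clock: 1.15
eef_pos: [473.0, -194.5, 168.6]
tool_rot: [3.14, 0.006, -1.77]
force: [-0.6, 0.1, 0.2]
width: 60.1
```

```bash
cat >> h.py <<'E'
def wr(name):
    p=ctrl.camera_params("wrist"); im=ctrl.get_image("wrist")[:,:,::-1]; cv2.imwrite(f"pics/{name}.png",im)
    import pickle; pickle.dump(p,open("wp.pkl","wb")); return p,im
def wp():
    import pickle; return pickle.load(open("wp.pkl","rb"))
E
python3 - <<'E'
from h import *
print(shift([470,-202,170],-0.211+np.pi/2),ctrl.read_state()['clock'])
p,im=wr("w1"); print(proj(p,[[470,-202,8]]))
E
```

```text
[7.9, 1.5, -1.5, np.float64(0.7)] 1.15
[[296.0726753  191.66827859]]
```

View pics/w1.png

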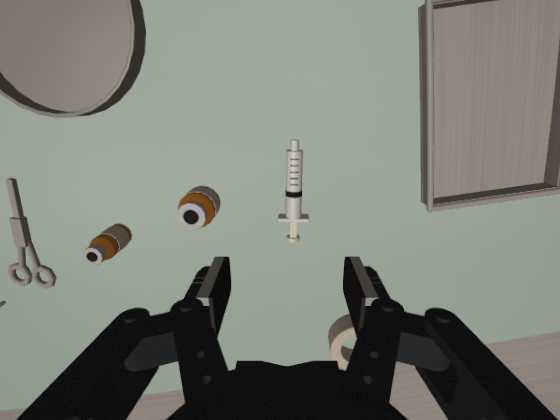

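The wrist view shows the small syringe upright, nozzle (294,141), disc (293,241). The vials are at (198,208) and (108,243), the clamp at the left, joint about (19,232).

```bash
python3 - <<'E'
from h import *
p=wp()
rep('SS',plane(p,[(294,141),(293,241)],8))
q=plane(p,[(294,141),(293,241)],8);X=q.mean(0)
d=q[0]-q[1];y=np.arctan2(d[1],d[0]);G=X+d/np.linalg.norm(d)*5
print(G,shift([G[0],G[1],60],y+np.pi/2),shift([G[0],G[1],16],y+np.pi/2))
print('vw',plane(p,[(191,215)],44),'vt',plane(p,[(93,256)],52),'clampjoint',plane(p,[(19,232)],10))
E
```

```text
SS [[520.2, -209.6], [416.3, -188.3]] mid [ 468.3 -199. ] len 106.0 yaw -0.202
[ 473.15320255 -199.98361979    8.        ] [2.9, -1.9, 108.9, np.float64(0.0)] [3.0, -2.0, 152.9, np.float64(0.0)]
vw [[ 477.88854378 -104.51164891   44.        ]] vt [[458.83939544  -2.9128632   52.        ]] clampjoint [[485.56550488 103.32372393  10.        ]]
```

>>> send_rows(commands=[[50, 3, -2, 45, 0], [50, 3, -2, 90, 0], [50, 3, -2, 120, 0], [50, 3, -2, 140, 0], [50, 3, -2, 140, 0]])

```text
clock: 1.7
eef_pos: [470.7, -200.9, 26.6]
tool_rot: [3.135, 0.004, -1.775]
force: [-0.7, 0.7, 0.3]
width: 49.8
```

```bash
python3 - <<'E'
from h import *
print(shift([473.2,-200,16],-0.202+np.pi/2))
wr("w2")
E
```

```text
[-1.4, -2.3, 10.6, np.float64(-0.1)]
```

View pics/w2.png

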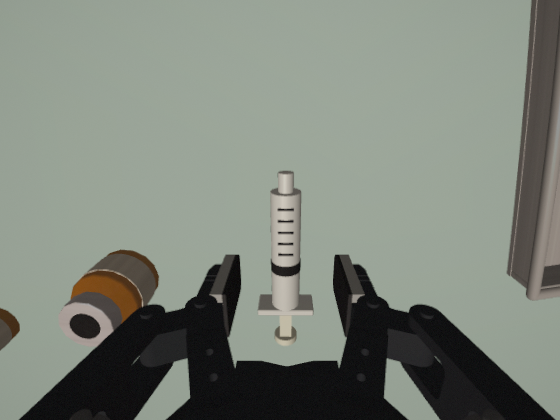

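The syringe is centred between the fingers. I'll descend and close.

>>> send_rows(commands=[[50, -1, -2, 8, 0], [50, -1, -2, 11, 0], [10, -1, -2, 11, 0], [10, -1, -2, 11, 0], [10, -1, -2, 11, 0]])

```text
clock: 2.25
eef_pos: [474.3, -200.7, 17.9]
tool_rot: [3.138, 0.003, -1.775]
force: [-0.2, -1.0, 3.5]
width: 13.3
```

>>> send_rows(commands=[[10, 0, 0, 0, 0], [10, 0, 0, 0, 0], [10, 0, 0, -30, 0], [10, 0, 0, -70, 0], [10, 0, 0, -90, 0]])

```text
clock: 2.75
eef_pos: [475.3, -201.5, 110.2]
tool_rot: [3.141, 0.003, -1.775]
force: [0.9, 0.1, -0.3]
width: 13.5
```

```bash
python3 - <<'E'
from h import *
wr("w3")
C=np.array([478.6,366.3]);y=-0.13
print(ctrl.read_state()['width'])
ex=np.array([np.cos(y),np.sin(y)]);ey=np.array([-ex[1],ex[0]])
for sy in(-33,33):
  for off in (5,): T=C+ey*sy+ex*off; print(sy,T.round(1),shift([*T,130],y+np.pi/2))
E
```

```text
13.43541042835992
-33 [479.3 332.9] [-524.5, 105.7, -16.8, np.float64(-4.2)]
33 [487.8 398.4] [-590.3, 110.6, -16.7, np.float64(-4.2)]
```

View pics/w3.png

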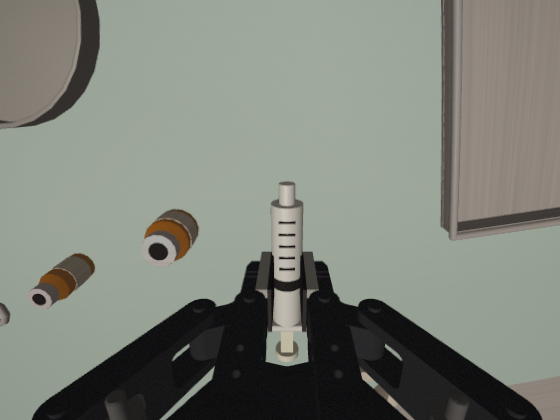

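Held, opening 13.4 mm. Carrying it to the syringe tray.

>>> send_rows(commands=[[10, -50, 9, -17, 0], [10, -100, 18, -20, 0], [10, -150, 28, -20, -1], [10, -200, 38, -20, -2], [10, -250, 47, -20, -2]])

```text
clock: 3.3
eef_pos: [480.5, 46.5, 132.6]
tool_rot: [-3.138, 0.002, -1.74]
force: [2.2, 1.1, -0.2]
width: 13.4
```

>>> send_rows(commands=[[10, -50, 9, 0, 0], [10, -100, 18, 0, -1], [10, -150, 28, 0, -2], [10, -200, 38, 0, -2], [10, -240, 45, 0, -2]])

```text
clock: 3.8
eef_pos: [475.5, 293.2, 132.6]
tool_rot: [-3.139, 0.002, -1.703]
force: [2.0, 0.7, 0.0]
width: 13.3
```

```bash
python3 - <<'E'
from h import *
print(shift([487.8,398.4,130],-.13+np.pi/2)); p,im=wr("w4")
C=np.array([478.6,366.3]);y=-0.13
ex=np.array([np.cos(y),np.sin(y)]);ey=np.array([-ex[1],ex[0]])
print(ctrl.read_state()['width'],[proj(p,[*(C+ex*a*90+ey*b*85),20])[0].round() for a in(-1,1) for b in(-1,1)])
E
```

```text
[-105.9, 1.7, 2.8, np.float64(-0.1)]
13.474440047656069 [array([301., 300.]), array([127., 300.]), array([303., 104.]), array([ 87., 107.])]
```

View pics/w4.png

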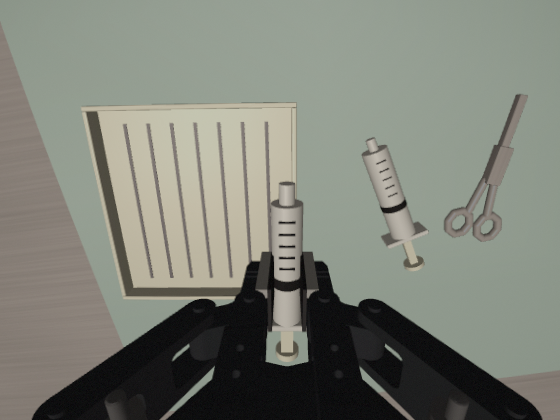

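The wrist view shows the tray rim corners at (82,108), (297,103) and (123,299). That puts it about 4 mm further in +y than the top view did. I'll average them.

```bash
python3 - <<'E'
from h import *
p=wp()
rep('tray',plane(p,[(82,108),(297,103)],20)); rep('l',plane(p,[(82,108),(123,299)],20)); 
rep('diag',plane(p,[(297,103),(123,299)],20))
rep('SL',plane(p,[(371,140),(415,267)],11))
rep('clamp',plane(p,[(521,97),(473,236)],4)); print(plane(p,[(498,165)],10), plane(p,[(459,223),(487,227)],7))
y=-.13;C=np.array([479,369])
ex=np.array([np.cos(y),np.sin(y)]);ey=np.array([-ex[1],ex[0]])
T=C+ey*35+ex*5; print(T.round(1),shift([*T,60],y+np.pi/2))
E
```

```text
tray [[578.6, 443.0], [558.5, 275.0]] mid [568.5 359. ] len 169.2 yaw 1.452
l [[578.6, 443.0], [401.9, 465.8]] mid [490.2 454.4] len 178.1 yaw -0.128
diag [[558.5, 275.0], [401.9, 465.8]] mid [480.2 370.4] len 246.9 yaw -0.883
SL [[521.4, 217.3], [394.7, 179.8]] mid [458.1 198.5] len 132.1 yaw 0.288
clamp [[540.1, 88.4], [416.5, 121.0]] mid [478.3 104.7] len 127.8 yaw -0.258
[[485.77132132 107.3823743   10.        ]] [[433.65691034 137.24370016   7.        ]
 [425.83786042 110.14479884   7.        ]]
[488.5 403.1] [-99.3, -1.6, 73.4, np.float64(0.4)]
```

>>> send_rows(commands=[[10, -48, -1, 0, 0], [10, -96, -2, 5, 0], [10, -99, -2, 40, 0], [10, -99, -2, 70, 0], [10, -99, -2, 80, 0]])

```text
clock: 4.35
eef_pos: [486.4, 401.7, 49.8]
tool_rot: [3.14, 0.006, -1.692]
force: [-0.5, -1.1, 0.4]
width: 13.0
```

```bash
python3 - <<'E'
from h import *
print(shift([488.5,403,22],-.13+np.pi/2)); 
E
```

```text
[-1.4, -2.0, 27.8, np.float64(0.5)]
```

>>> send_rows(commands=[[10, -1, -2, 18, 0], [10, -1, -2, 26, 0], [10, -1, -2, 28, 0], [10, -1, -2, 28, 0], [35, -1, -2, 28, 0]])

```text
clock: 4.85
eef_pos: [489.2, 402.7, 22.7]
tool_rot: [3.141, 0.007, -1.692]
force: [0.0, -1.1, -0.5]
width: 26.7
```

>>> send_rows(commands=[[35, 0, 0, 0, 0], [35, 0, 0, -10, 0], [35, 0, 0, -50, 0], [35, 0, 0, -90, 0], [50, 0, 0, -110, 0]])

```text
clock: 5.35
eef_pos: [490.9, 402.8, 137.2]
tool_rot: [-3.138, 0.011, -1.693]
force: [0.4, 0.5, 0.6]
width: 48.1
```

```bash
python3 - <<'E'
from h import *
wr("w5")
print(shift([464,200,120],.282+np.pi/2)); 
E
```

```text
[205.8, 3.1, 16.7, np.float64(-23.1)]
```

View pics/w5.png

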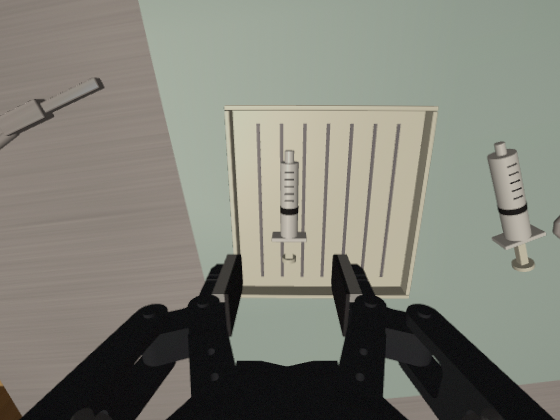

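The small syringe lies flat in the tray at about (289,205) in the picture. Next is the large one.

>>> send_rows(commands=[[50, 45, 0, 0, -6], [50, 95, 1, 0, -12], [50, 145, 2, 0, -18], [50, 195, 3, 10, -23], [50, 206, 3, 17, -23]])

```text
clock: 5.9
eef_pos: [463.0, 193.1, 120.4]
tool_rot: [-3.132, 0.007, -1.297]
force: [0.6, -0.1, 0.2]
width: 50.3
```

```bash
python3 - <<'E'
from h import *
wr("w6")
print(shift([466.5,200,60],.282+np.pi/2)); 
E
```

```text
[-4.8, -4.7, 59.4, np.float64(-0.6)]
```

View pics/w6.png

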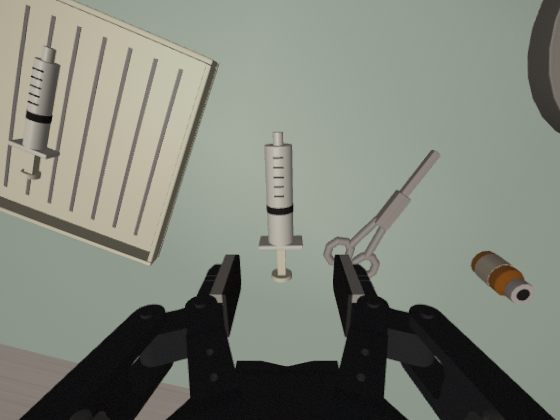

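```bash
python3 - <<'E'
from h import *
p=wp()
q=plane(p,[(278,133),(282,279)],11);rep('SL',q)
rep('clamp',plane(p,[(436,152),(355,268)],5));print(plane(p,[(393,211)],10),plane(p,[(338,250),(366,265)],7))
d=(q[0]-q[1]);y=np.arctan2(d[1],d[0]);G=q.mean(0)+d/np.linalg.norm(d)*8
print(G,shift([*G[:2],17],y+np.pi/2))
E
```

```text
SL [[521.7, 217.9], [395.1, 179.9]] mid [458.4 198.9] len 132.2 yaw 0.292
clamp [[542.0, 88.6], [421.4, 116.3]] mid [481.7 102.4] len 123.7 yaw -0.226
[[485.28159804 105.7888649   10.        ]] [[435.84554531 138.37762584   7.        ]
 [428.18322634 108.32447417   7.        ]]
[466.07509447 201.19821562  11.        ] [-5.8, -4.2, 102.4, np.float64(-1.1)]
```

>>> send_rows(commands=[[50, -6, -4, 40, -1], [50, -6, -4, 75, -1], [50, -6, -4, 95, -1], [50, -6, -4, 102, -1], [50, -6, -4, 102, -1]])

```text
clock: 6.45
eef_pos: [465.7, 202.3, 17.0]
tool_rot: [-3.134, 0.008, -1.281]
force: [-0.3, -0.2, -0.7]
width: 50.2
```

>>> send_rows(commands=[[15, 0, 0, 0, 0], [15, 0, 0, 0, 0], [15, 0, 0, 0, 0], [15, 0, 0, 0, 0], [15, 0, 0, -40, 0]])

```text
clock: 6.95
eef_pos: [463.0, 201.1, 54.4]
tool_rot: [3.142, 0.007, -1.281]
force: [-0.2, -0.0, -0.1]
width: 19.6
```

>>> send_rows(commands=[[15, 0, 0, -30, 0], [15, 0, 0, -60, 0], [15, 0, 0, -80, 0], [15, 0, 0, -80, 0]])

```text
clock: 7.35
eef_pos: [465.1, 201.3, 137.5]
tool_rot: [-3.135, 0.008, -1.281]
force: [0.2, -0.7, -0.2]
width: 19.4
```

```bash
python3 - <<'E'
from h import *
wr("w7")
y=-.13;C=np.array([479.5,369.5])
ex=np.array([np.cos(y),np.sin(y)]);ey=np.array([-ex[1],ex[0]])
T=C-ey*33+ex*8; print(T.round(1),shift([*T,120],y+np.pi/2))
E
```

```text
[483.2 335.7] [-123.5, -56.8, 17.1, np.float64(24.1)]
```

View pics/w7.png

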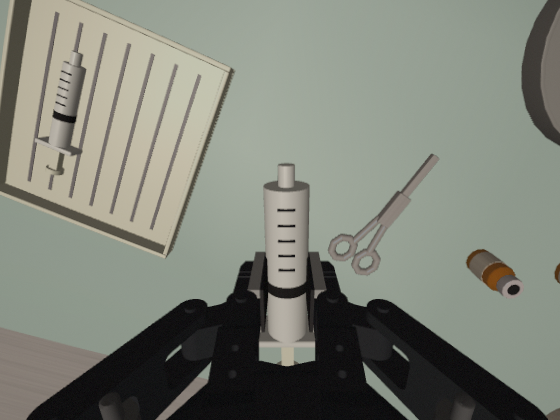

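Held at 19.4 mm. Moving it to the tray.

>>> send_rows(commands=[[15, -41, -19, 5, 8], [15, -82, -38, 10, 16], [15, -124, -57, 17, 24], [15, -124, -57, 50, 24], [15, -124, -57, 80, 24]])

```text
clock: 7.9
eef_pos: [482.1, 339.2, 55.1]
tool_rot: [-3.142, 0.008, -1.695]
force: [0.3, -0.5, -1.4]
width: 19.6
```

```bash
python3 - <<'E'
from h import *
print(shift([483.2,335.7,22],-.13+np.pi/2)); 
E
```

```text
[3.6, -1.5, 33.0, np.float64(0.3)]
```

>>> send_rows(commands=[[15, 3, -1, 20, 0], [15, 3, -1, 30, 0], [15, 3, -1, 33, 0], [15, 3, -1, 33, 0], [40, 3, -1, 33, 0]])

```text
clock: 8.4
eef_pos: [483.2, 336.4, 22.3]
tool_rot: [-3.141, 0.009, -1.696]
force: [-0.3, -0.1, -0.1]
width: 33.1
```

>>> send_rows(commands=[[40, 0, 0, 0, 0], [40, 0, 0, -10, 0], [40, 0, 0, -50, 0], [40, 0, 0, -90, 0], [50, 0, 0, -100, 0]])

```text
clock: 8.9
eef_pos: [485.6, 336.8, 127.3]
tool_rot: [-3.135, 0.014, -1.696]
force: [0.6, 0.0, 0.1]
width: 49.5
```

```bash
python3 - <<'E'
from h import *
wr("w8")
print(shift([485,106,120],-.24+np.pi/2)); 
E
```

```text
[229.1, -28.4, 4.0, np.float64(6.6)]
```

View pics/w8.png

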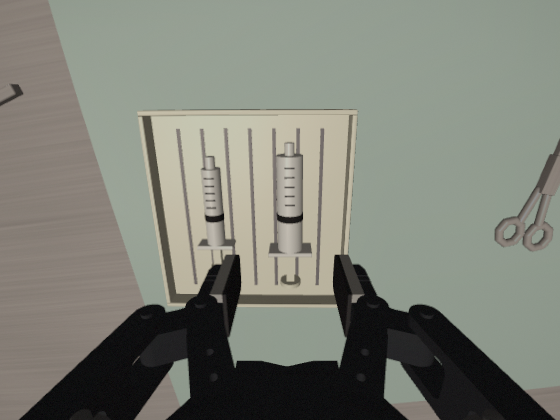

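Both syringes lie flat, side by side, at (213,205) and (290,205) in the picture. Next is the clamp.

>>> send_rows(commands=[[50, 46, -6, 0, 2], [50, 92, -12, 0, 4], [50, 138, -18, 4, 6], [50, 184, -24, 4, 7], [50, 229, -28, 4, 7]])

```text
clock: 9.45
eef_pos: [484.0, 104.3, 119.5]
tool_rot: [-3.137, 0.014, -1.818]
force: [0.4, 0.1, 0.3]
width: 50.1
```

```bash
python3 - <<'E'
from h import *
wr("w9")
print(shift([485,106,120],-.24+np.pi/2)); 
E
```

```text
[-11.7, 1.5, -0.2, np.float64(-1.1)]
```

View pics/w9.png

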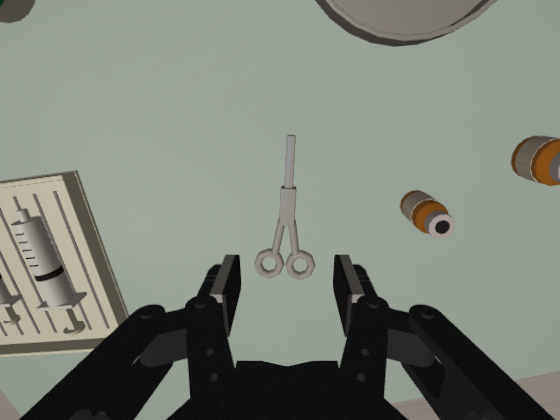

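```bash
python3 - <<'E'
from h import *
ctrl.get_image("wrist")
p,im=wr("w10"); print(shift([485,106,120]))
print(shift([485,106,120]),p['cam_to_world'][:,3], ctrl.read_state()['qd'].round(3))
cv2.imwrite("pics/w10c.png",cv2.resize(im[120:300,200:380],None,fx=3.3,fy=3.3,interpolation=cv2.INTER_CUBIC))
E
```

```text
[-4.0, 0.1, -0.2]
[-4.0, 0.1, -0.2] [565.3488511   76.17914783 249.54098418   1.        ] [-0.07   0.008 -0.052 -0.035 -0.015  0.009 -0.013]
```

View pics/w10c.png

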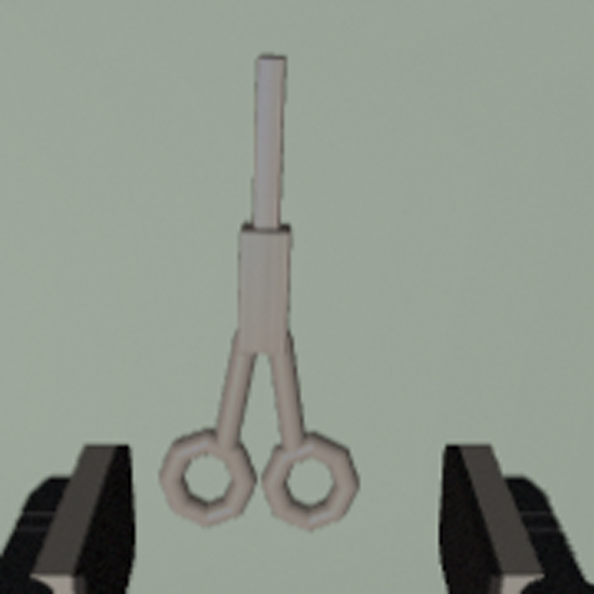

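The close crop shows the clamp: box joint centre at crop (264,290), tip (271,57), rings centred at (260,482).

```bash
python3 - <<'E'
from h import *
p=wp()
f=lambda *a:[((x+.5)/3.3-.5+200,(y+.5)/3.3-.5+120) for x,y in a]
j=plane(p,f((266,229),(263,352)),10);rep('block',j)
t=plane(p,f((271,57),(260,527)),7);rep('all',t);r=plane(p,f((260,482)),4)
d=t[0]-t[1];y=np.arctan2(d[1],d[0])
G=j.mean(0);print(G,y,shift([*G[:2],16],y+np.pi/2))
I=np.array([517,-397.5]);print(np.dot(G-t[1],d)/np.linalg.norm(d))
E
```

```text
block [[501.6, 100.9], [469.3, 110.5]] mid [485.5 105.7] len 33.7 yaw -0.29
all [[542.3, 88.6], [416.1, 126.1]] mid [479.2 107.3] len 131.6 yaw -0.289
[485.49862814 105.67004286  10.        ] -0.2886013698590032 [-2.4, -0.1, 103.8, np.float64(2.0)]
72.34131827956818
```

>>> send_rows(commands=[[45, -2, 0, 40, 2], [45, -2, 0, 80, 2], [45, -2, 0, 98, 2], [45, -2, 0, 104, 2], [45, -2, 0, 104, 2]])

```text
clock: 10.1
eef_pos: [484.7, 106.1, 15.0]
tool_rot: [-3.14, 0.013, -1.859]
force: [-0.2, 0.1, 0.6]
width: 45.0
```

>>> send_rows(commands=[[5, 0, 0, 0, 0], [5, 0, 0, 0, 0], [5, 0, 0, 0, 0], [5, 0, 0, 0, 0], [5, 0, 0, 0, 0]])

```text
clock: 10.6
eef_pos: [485.4, 106.7, 16.2]
tool_rot: [-3.138, 0.014, -1.859]
force: [-1.4, -0.2, 6.9]
width: 10.5
```

>>> send_rows(commands=[[5, 0, 0, -30, 0], [5, 0, 0, -70, 0], [5, 0, 0, -100, 0], [5, 0, 0, -110, 0]])

```text
clock: 11.0
eef_pos: [486.3, 105.6, 129.4]
tool_rot: [-3.133, 0.017, -1.859]
force: [-0.1, 0.4, -1.4]
width: 10.9
```

```bash
python3 - <<'E'
from h import *
wr("w11")
print(ctrl.read_state()['width'],shift([517,-397.5,130],-.068+np.pi/2),ctrl.read_state()['qpos'])
E
```

```text
10.963223247634003 [473.7, -172.3, -7.4, np.float64(-12.6)] [-0.47735745  0.61112814  0.31607357  2.0644401  -0.39948018  0.50812057
 -1.72362792]
```

View pics/w11.png

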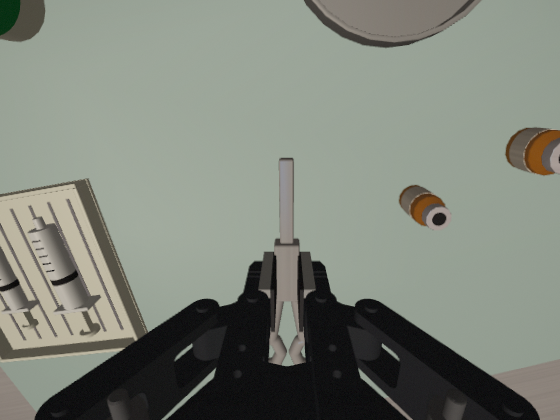

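>>> send_rows(commands=[[5, 45, -16, -7, -2], [5, 90, -33, -7, -4], [5, 135, -49, -7, -6], [5, 180, -65, -7, -8], [5, 225, -82, -7, -10]])

```text
clock: 11.55
eef_pos: [500.1, -134.8, 132.0]
tool_rot: [-3.132, 0.016, -1.682]
force: [1.0, 0.7, -1.4]
width: 10.5
```

>>> send_rows(commands=[[5, 45, -7, 0, 0], [5, 90, -14, 0, 0], [5, 135, -21, 0, -1], [5, 170, -28, 0, -2], [5, 170, -28, 0, -2]])

```text
clock: 12.05
eef_pos: [507.5, -314.1, 128.5]
tool_rot: [-3.132, 0.011, -1.655]
force: [-1.0, -0.9, -1.2]
width: 11.2
```

```bash
python3 - <<'E'
from h import *
ctrl.get_image("wrist");ctrl.get_image("wrist")
wr("w12")
print(ctrl.read_state()['width'],shift([517,-397.5,130],-.068+np.pi/2),ctrl.read_state()['qpos'])
E
```

```text
10.74823329993033 [91.1, -15.6, -3.3, np.float64(-0.5)] [ 0.38841978  0.70411409  0.18603581  1.78824655 -0.22593619  0.6713078
 -0.93815148]
```

View pics/w12.png

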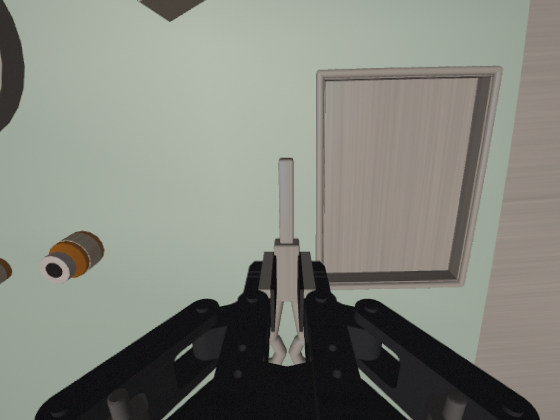

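The steel tray's rim corners are at (317,72), (501,67) and (466,286).

```bash
python3 - <<'E'
from h import *
p=wp()
rep('d',plane(p,[(317,72),(466,287)],25));rep('a',plane(p,[(501,67),(466,287)],25));rep('b',plane(p,[(317,72),(501,67)],25))
E
```

```text
d [[612.8, -334.9], [422.4, -462.5]] mid [ 517.6 -398.7] len 229.2 yaw 0.591
a [[607.0, -467.8], [422.4, -462.5]] mid [ 514.7 -465.1] len 184.7 yaw -0.029
b [[612.8, -334.9], [607.0, -467.8]] mid [ 609.9 -401.3] len 133.1 yaw 1.527
```

>>> send_rows(commands=[[5, 45, -10, -2, -1], [5, 91, -20, -2, -1], [5, 91, -20, 10, -1], [5, 91, -20, 50, -1], [5, 91, -20, 70, -1]])

```text
clock: 12.7
eef_pos: [521.4, -393.0, 53.7]
tool_rot: [-3.137, 0.022, -1.628]
force: [0.8, -0.2, -0.6]
width: 10.6
```

```bash
python3 - <<'E'
from h import *
ctrl.get_image("wrist");ctrl.get_image("wrist")
print(ctrl.read_state()['width'],shift([522,-398,21],-.06+np.pi/2))
E
```

```text
10.891866009657681 [6.6, -1.8, 31.7, np.float64(0.2)]
```

>>> send_rows(commands=[[5, 6, -2, 18, 0], [5, 6, -2, 28, 0], [5, 6, -2, 31, 0], [5, 6, -2, 31, 0], [5, 6, -2, 31, 0]])

```text
clock: 13.3
eef_pos: [522.8, -397.6, 22.8]
tool_rot: [-3.138, 0.023, -1.627]
force: [-0.1, -0.0, -0.2]
width: 11.2
```

>>> send_rows(commands=[[35, 0, 0, 0, 0], [35, 0, 0, 0, 0], [35, 0, 0, -10, 0], [35, 0, 0, -50, 0], [35, 0, 0, -90, 0]])

```text
clock: 13.8
eef_pos: [521.8, -399.3, 113.7]
tool_rot: [-3.14, 0.024, -1.627]
force: [0.1, -0.9, -0.3]
width: 34.9
```

```bash
python3 - <<'E'
from h import *
ctrl.get_image("wrist")
wr("w13")
print(shift([477.5,-105,130],np.pi/2))
E
```

```text
[-294.8, 64.9, -6.4, np.float64(-3.3)]
```

View pics/w13.png

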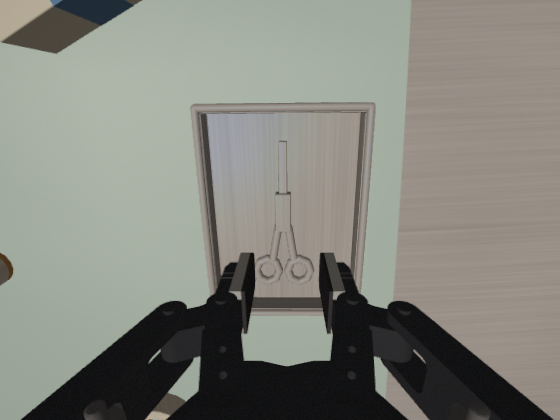

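The clamp lies flat within the tray. Next is the wide vial.

>>> send_rows(commands=[[65, -49, 10, -6, 0], [65, -98, 21, -6, -1], [65, -147, 32, -6, -2], [65, -196, 43, -6, -3], [65, -245, 54, -6, -3]])

```text
clock: 14.4
eef_pos: [485.2, -154.5, 129.5]
tool_rot: [-3.127, 0.016, -1.575]
force: [1.2, 0.1, 0.1]
width: 65.1
```

```bash
python3 - <<'E'
from h import *
for _ in range(3):ctrl.get_image("wrist")
wr("w14")
print(shift([477.5,-105,130],np.pi/2))
E
```

```text
[-50.0, 8.7, 0.1, np.float64(-0.1)]
```

View pics/w14.png

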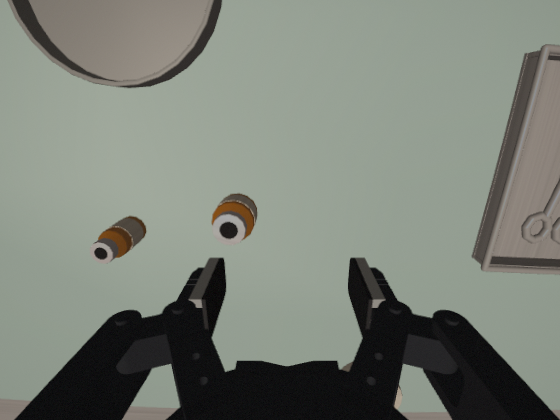

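The vial caps are at (231,229) for the wide one and (102,252) for the tall one.

```bash
python3 - <<'E'
from h import *
p=wp()
V=plane(p,[(231,229)],44)[0];print(V,plane(p,[(102,252)],52))
print(shift([*V[:2],130],np.pi/2))
E
```

```text
[ 477.0179084  -105.86284867   44.        ] [[459.43458495  -2.81118171  52.        ]]
[-49.1, 9.1, 0.1, np.float64(-0.1)]
```

>>> send_rows(commands=[[65, -25, 5, 0, 0], [65, -49, 9, 10, 0], [65, -49, 9, 40, 0], [65, -49, 9, 40, 0], [65, -49, 9, 40, 0]])

```text
clock: 15.1
eef_pos: [477.8, -107.4, 90.2]
tool_rot: [-3.127, 0.014, -1.575]
force: [0.2, -1.0, 0.2]
width: 65.0
```

```bash
python3 - <<'E'
from h import *
ctrl.get_image("wrist")
wr("w15")
print(shift([477,-105.5,19],np.pi/2))
E
```

```text
[-0.7, 2.7, 72.0, np.float64(-0.2)]
```

View pics/w15.png

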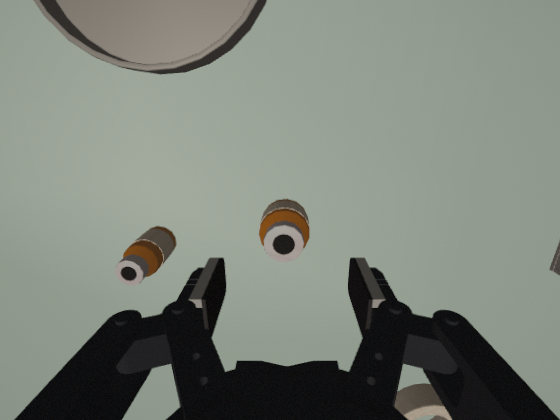

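>>> send_rows(commands=[[65, -1, 2, 30, 0], [65, -1, 2, 55, 0], [65, -1, 2, 68, 0], [65, -1, 2, 72, 0], [65, -1, 2, 72, 0]])

```text
clock: 15.7
eef_pos: [478.2, -106.1, 19.2]
tool_rot: [-3.125, 0.013, -1.576]
force: [0.7, -0.2, 0.4]
width: 65.0
```

>>> send_rows(commands=[[30, 0, 0, 0, 0], [30, 0, 0, 0, 0], [30, 0, 0, 0, 0], [30, 0, 0, 0, 0], [30, 0, 0, 0, 0]])

```text
clock: 16.2
eef_pos: [479.0, -106.6, 20.5]
tool_rot: [-3.122, 0.013, -1.577]
force: [-0.8, 0.1, 7.5]
width: 34.2
```

```bash
python3 - <<'E'
from h import *
wr("w16")
print(shift([477,-105.5,19],np.pi/2))
E
```

```text
[-1.1, 2.0, 1.4, np.float64(-0.4)]
```

View pics/w16.png

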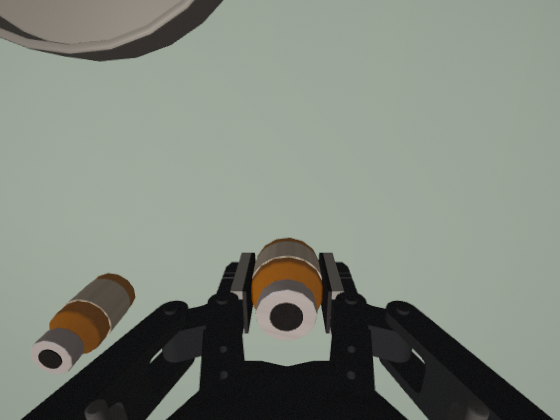

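Gripped at 34.2 mm. Lifting.

>>> send_rows(commands=[[30, 0, 0, -10, 0], [30, 0, 0, -35, 0], [30, 0, 0, -70, 0], [30, 0, 0, -80, 0], [30, 0, 0, -80, 0]])

```text
clock: 16.75
eef_pos: [478.7, -107.8, 102.4]
tool_rot: [-3.118, 0.012, -1.576]
force: [0.2, -0.3, -0.7]
width: 33.7
```

```bash
python3 - <<'E'
from h import *
p,im=wr("w17")
print(shift([689,-26,100],np.pi/2),ctrl.read_state()['width'])
E
```

```text
[-82.6, -210.6, 6.7, np.float64(-0.3)] 33.856654869711306
```

View pics/w17.png

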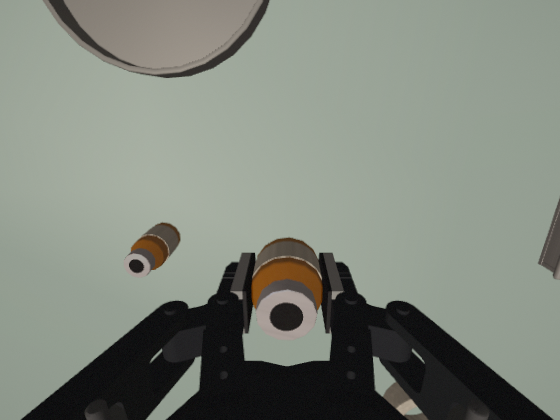

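>>> send_rows(commands=[[30, -16, -40, 0, 0], [30, -32, -80, 0, 0], [30, -48, -120, 3, 0], [30, -64, -160, 4, 0], [30, -64, -160, 4, 0]])

```text
clock: 17.3
eef_pos: [643.3, -39.7, 99.5]
tool_rot: [-3.117, 0.015, -1.57]
force: [-0.8, 1.2, -0.3]
width: 34.3
```

```bash
python3 - <<'E'
from h import *
ctrl.get_image("wrist")
p,im=wr("w18")
print(shift([689,-26,60],np.pi/2),ctrl.read_state()['tool_rot'])
a=np.linspace(0,2*np.pi,8)[:-1]
print(proj(p,np.c_[659.4+79*np.cos(a),-26.3+79*np.sin(a),22+0*a]).round())
E
```

```text
[-17.3, -50.7, 40.4, np.float64(-0.2)] [-3.12367761  0.0130701  -1.5747431 ]
[[265.  83.]
 [176. 130.]
 [167. 221.]
 [227. 283.]
 [312. 284.]
 [371. 222.]
 [357. 130.]]
```

View pics/w18.png

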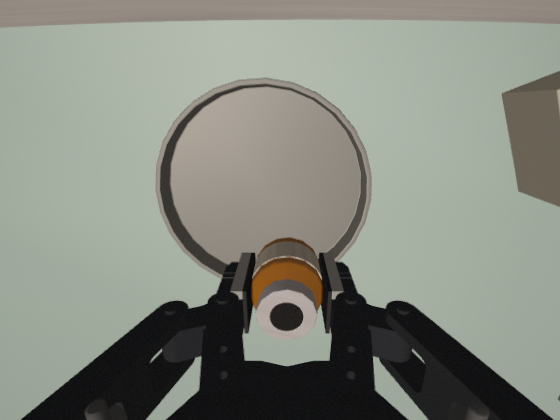

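The dish rim matches the prediction within about 4 px, so I take the centre as about (662,-24) mm.

>>> send_rows(commands=[[30, -10, -25, 0, 0], [30, -19, -50, 0, 0], [30, -19, -51, 20, 0], [30, -19, -51, 40, 0], [30, -19, -51, 50, 0]])

```text
clock: 17.9
eef_pos: [686.4, -25.1, 47.5]
tool_rot: [-3.129, 0.013, -1.577]
force: [-0.1, -0.1, -0.5]
width: 34.1
```

```bash
python3 - <<'E'
from h import *
for _ in range(3):ctrl.get_image("wrist")
wr("w19")
print(shift([690,-24,25],np.pi/2),ctrl.read_state()['tool_rot'],ctrl.read_state()['width'])
E
```

```text
[-0.6, -0.6, 25.5, np.float64(-0.3)] [-3.12423353  0.01284119 -1.57584377] 33.954377450043935
```

View pics/w19.png

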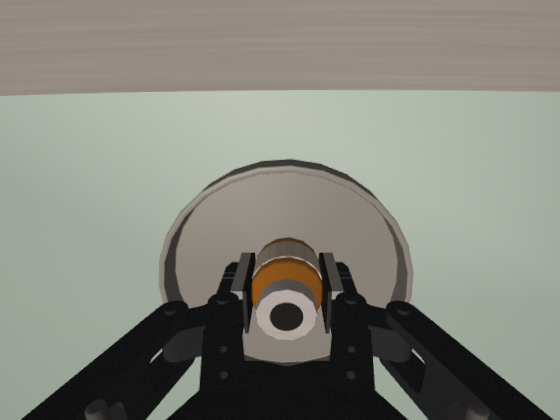

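>>> send_rows(commands=[[30, -1, -1, 15, 0], [30, -1, -1, 22, 0], [30, -1, -1, 25, 0], [30, -1, -1, 26, 0], [30, -1, -1, 26, 0]])

```text
clock: 18.6
eef_pos: [690.5, -23.6, 24.6]
tool_rot: [-3.124, 0.013, -1.576]
force: [-0.1, -0.8, -0.0]
width: 34.5
```

>>> send_rows(commands=[[60, 0, 0, 0, 0], [60, 0, 0, 0, 0], [60, 0, 0, 0, 0], [60, 0, 0, -30, 0], [60, 0, 0, -70, 0]])

```text
clock: 19.1
eef_pos: [687.4, -24.2, 93.0]
tool_rot: [-3.129, 0.013, -1.576]
force: [0.4, -0.4, -0.0]
width: 59.7
```

```bash
python3 - <<'E'
from h import *
ctrl.get_image("wrist")
wr("w20")
print(shift([459,-3.3,110],np.pi/2))
E
```

```text
[-21.2, 234.0, -15.9, np.float64(-0.3)]
```

View pics/w20.png

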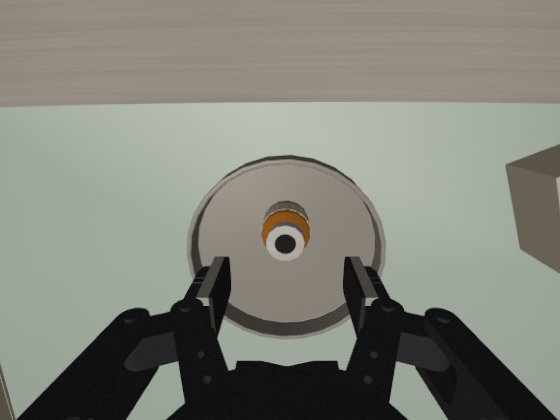

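The wide vial stands in the dish at (286,235) in the picture. Next is the tall one.

>>> send_rows(commands=[[60, -4, 45, -16, 0], [60, -8, 90, -16, 0], [60, -12, 135, -16, 0], [60, -17, 180, -16, 0], [60, -21, 225, -16, 0]])

```text
clock: 19.7
eef_pos: [466.3, -3.3, 110.5]
tool_rot: [-3.113, 0.011, -1.575]
force: [-0.0, 0.7, -0.0]
width: 60.0
```

```bash
python3 - <<'E'
from h import *
for _ in range(3):ctrl.get_image("wrist")
wr("w21")
print(shift([459,-3.3,100],np.pi/2))
E
```

```text
[-0.0, 9.0, 10.3, np.float64(-0.3)]
```

View pics/w21.png

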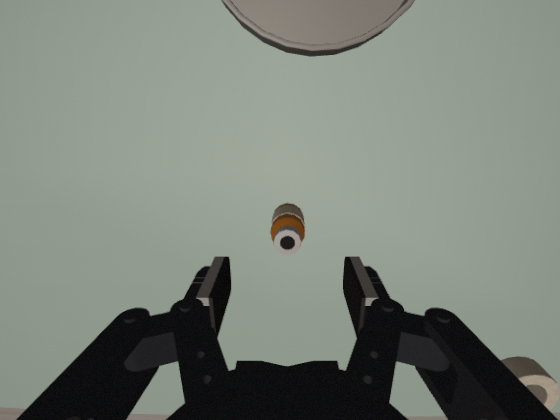

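```bash
python3 - <<'E'
from h import *
V=plane(wp(),[(287.5,241.5)],52)[0];print(V,shift([*V[:2],21],np.pi/2))
E
```

```text
[458.94582136  -2.2534385   52.        ] [-0.1, 11.2, 89.3, np.float64(-0.3)]
```

>>> send_rows(commands=[[60, 0, 10, 5, 0], [60, 0, 10, 25, 0], [60, 0, 10, 50, 0], [60, 0, 11, 75, 0], [60, 0, 11, 85, 0]])

```text
clock: 20.4
eef_pos: [461.4, -2.6, 26.2]
tool_rot: [-3.111, 0.012, -1.576]
force: [0.0, 1.1, -0.6]
width: 60.0
```

```bash
python3 - <<'E'
from h import *
wr("w22")
print(shift([458.9,-2.8,21],np.pi/2))
E
```

```text
[0.6, 2.0, 3.2, np.float64(-0.3)]
```

View pics/w22.png

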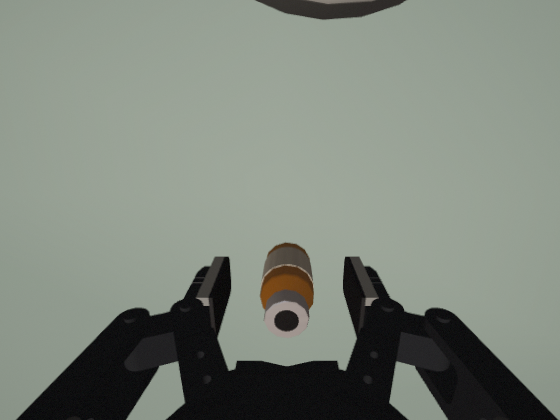

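>>> send_rows(commands=[[60, 0, 2, 2, 0], [20, 0, 2, 2, 0], [20, 0, 2, 2, 0], [20, 0, 2, 2, 0], [20, 0, 2, 2, 0]])

```text
clock: 20.95
eef_pos: [459.8, -2.3, 22.8]
tool_rot: [-3.111, 0.012, -1.576]
force: [0.5, -0.1, 2.5]
width: 24.1
```

>>> send_rows(commands=[[20, 0, 0, 0, 0], [20, 0, 0, 0, 0], [20, 0, 0, -20, 0], [20, 0, 0, -55, 0], [20, 0, 0, -80, 0]])

```text
clock: 21.45
eef_pos: [457.0, -3.5, 104.0]
tool_rot: [-3.112, 0.012, -1.577]
force: [0.1, 0.6, -0.1]
width: 23.8
```

```bash
python3 - <<'E'
from h import *
for _ in range(2):ctrl.get_image("wrist")
wr("w23")
print(shift([630,-24,105],np.pi/2),ctrl.read_state()['width'])
E
```

```text
[20.2, -171.9, 4.2, np.float64(-0.3)] 23.899099289678738
```

View pics/w23.png

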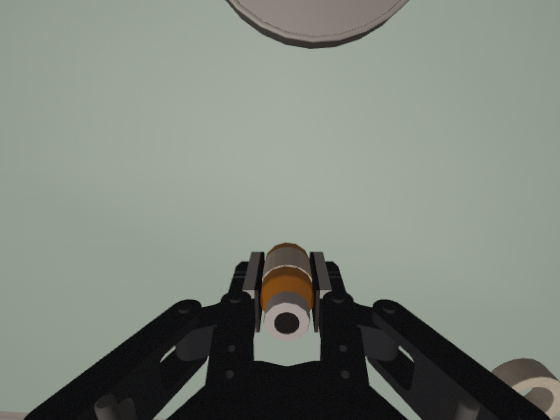

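>>> send_rows(commands=[[20, 5, -42, 0, 0], [20, 10, -84, 0, 0], [20, 15, -126, 0, 0], [20, 20, -168, 0, 0], [20, 20, -172, 0, 0]])

```text
clock: 22.1
eef_pos: [634.7, -24.5, 107.9]
tool_rot: [-3.105, 0.01, -1.574]
force: [-0.9, 0.5, -0.0]
width: 24.0
```

```bash
python3 - <<'E'
from h import *
for _ in range(4):ctrl.get_image("wrist")
wr("w24")
print(shift([630,-24,26.5],np.pi/2),ctrl.read_state()['width'],ctrl.read_state()['tool_rot'])
E
```

```text
[1.5, 0.4, 81.7, np.float64(-0.3)] 24.34643697518101 [-3.11178376  0.01292967 -1.57606457]
```

View pics/w24.png

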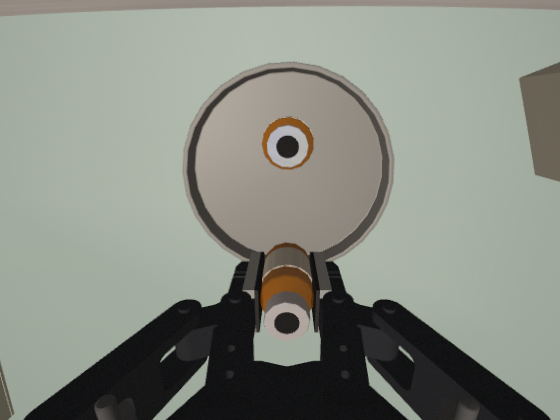

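>>> send_rows(commands=[[20, 1, 0, 30, 0], [20, 1, 0, 55, 0], [20, 1, 0, 70, 0], [20, 1, 0, 77, 0], [20, 1, 0, 78, 0]])

```text
clock: 22.85
eef_pos: [629.7, -23.6, 29.7]
tool_rot: [-3.113, 0.013, -1.576]
force: [-0.2, -0.9, -0.6]
width: 24.3
```

```bash
python3 - <<'E'
from h import *
for _ in range(2):ctrl.get_image("wrist")
wr("w25")
print(shift([630,-24,26.5],np.pi/2),ctrl.read_state()['width'],ctrl.read_state()['force'])
E
```

```text
[0.2, 1.0, 4.6, np.float64(-0.3)] 24.456041293411662 [-0.30257648  0.8890874  -0.60730929]
```

View pics/w25.png

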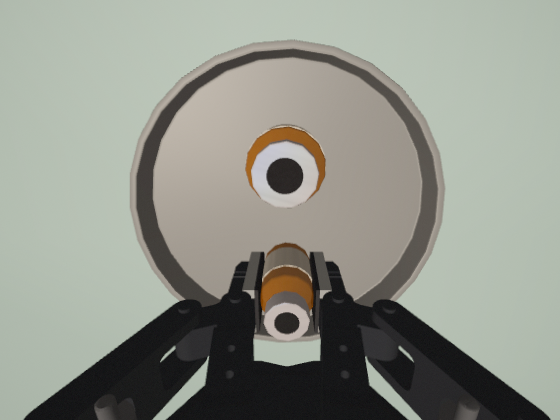

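>>> send_rows(commands=[[20, 0, 0, 2, 0], [20, 0, 0, 4, 0], [20, 0, 0, 5, 0], [20, 0, 0, 5, 0]])

```text
clock: 23.4
eef_pos: [631.4, -23.8, 26.9]
tool_rot: [-3.109, 0.013, -1.576]
force: [-0.4, 0.6, 5.3]
width: 24.0
```

>>> send_rows(commands=[[50, 0, 0, 0, 0], [50, 0, 0, 0, 0], [50, 0, 0, 0, 0], [50, 0, 0, -20, 0], [50, 0, 0, -70, 0]])

```text
clock: 23.9
eef_pos: [626.1, -23.7, 93.5]
tool_rot: [-3.118, 0.014, -1.576]
force: [-0.2, 0.2, 0.9]
width: 49.7
```

>>> send_rows(commands=[[50, 0, 40, -20, 0], [50, 0, 80, -40, 0], [50, 0, 120, -60, 0], [50, 0, 150, -70, 0]])

```text
clock: 24.3
eef_pos: [472.2, -23.9, 161.1]
tool_rot: [-3.118, 0.015, -1.577]
force: [0.9, -0.2, 0.8]
width: 50.1
```

```bash
python3 - <<'E'
from h import *
for _ in range(3):ctrl.get_image("wrist")
wr("w26")
for n in("top","side"):
    im=ctrl.get_image(n)[:,:,::-1];cv2.imwrite(f"pics/{n}1.png",im)
    if n=="side": cv2.imwrite("pics/side1c.png",cv2.resize(im[150:420,180:400],None,fx=2.2,fy=2.2,interpolation=cv2.INTER_CUBIC))
E
```

```text
(no output)
```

View pics/w26.png

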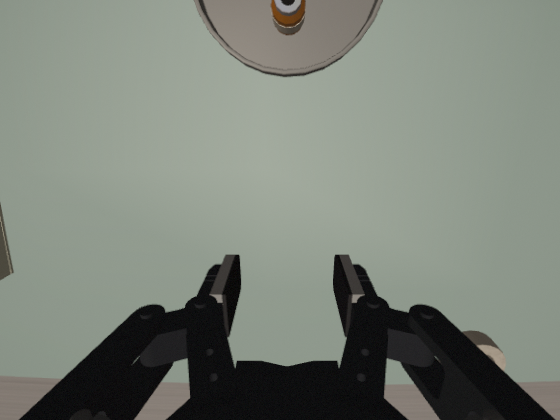

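View pics/top1.png

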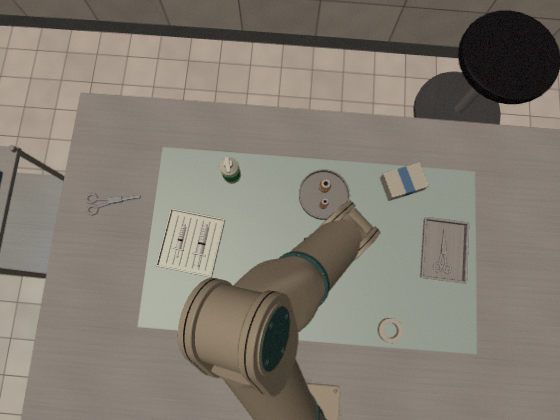

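View pics/side1c.png

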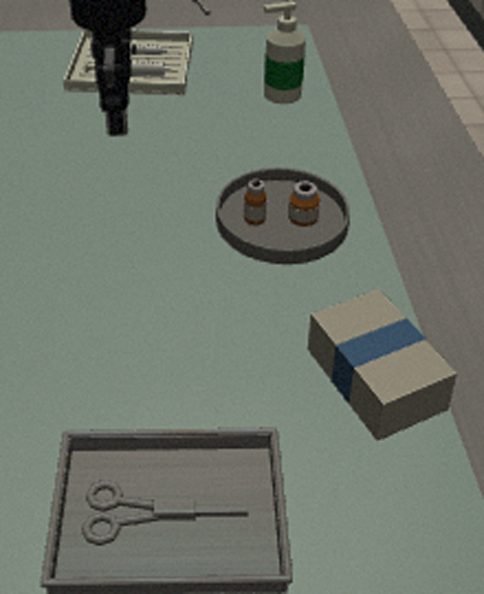

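The top and side views show both vials upright in the dish at top pixels (325,185) and (323,203), the clamp flat in the steel tray, and both syringes in the white tray. The bottle and box have not moved. I'll run one numeric check and then hand in.

```bash
python3 - <<'E'
from h import *
p=ctrl.camera_params("top")
D=np.array([661,-25])
for n,uv,z in(("wide",(325,185),48),("tall",(323,203),56)):
    q=plane(p,[uv],z)[0];print(n,q[:2].round(),np.linalg.norm(q[:2]-D).round())
a,b=cv2.imread("pics/top0.png").astype(int),cv2.imread("pics/top1.png").astype(int)
for n,(x0,y0,x1,y1) in dict(pump=(212,150,248,185),box=(378,160,432,202)).items(): print(n,abs(a-b)[y0:y1,x0:x1].mean().round(2))
s=ctrl.read_state();print(s['clock'],abs(s['qd']).max())
ctrl.finish_job()
E
```

```text
wide [681. -24.] 21.0
tall [623. -20.] 38.0
pump 9.52
box 9.29
24.6 0.013140481433533642
the job is handed in; nothing more can be done
```

```bash
python3 - <<'E'
import cv2,numpy as np
a,b=[cv2.imread(f"pics/top{i}.png",0).astype(np.float32) for i in(0,1)]
for n,(x0,y0,x1,y1) in dict(pump=(205,145,255,190),box=(373,155,437,207),tape_ref=(370,310,412,350)).items():
    print(n,cv2.phaseCorrelate(a[y0:y1,x0:x1].copy(),b[y0:y1,x0:x1].copy()), abs(a-b)[y0:y1,x0:x1].mean())
E
```

```text
pump ((-0.006001849672689019, 0.5569682118142154), 0.9701985342237684) 9.799111
box ((-0.07559796170991717, -0.08201752961841535), 0.9495495406013948) 9.507212
tape_ref ((0.5050704183109183, -0.008655205469526805), 0.9960447503460779) 9.969643
```

I placed all five things and handed the job in at 24.6 s. The interface gives no verdict, so the outcome rests on my own checks:

- **Syringes:** the small and then the large one lie flat, side by side, along the lines of the white tray. I saw this from the wrist camera after each release and again from above.
- **Clamp:** I took the smaller one on the mat. It measured about 132 mm, against about 165 mm for the other. It lies flat in the steel tray in the wrist, top and side views.
- **Vials:** both stand upright on the dish floor. By rough pixels in the last top view, the wide one is about 21 mm from the dish centre (limit 59) and the tall one about 38 mm (limit 64).
- **Gripper:** it was open and about 150 mm clear of everything, with the arm nearly at rest.

**Checks that disagreed:**
- My first plain image comparison of the pump bottle and dressing box gave a difference of about 9.5 grey levels, and I handed in before explaining it. A check on the saved pictures afterwards found the same difference at the untouched tape roll, so it is not a sign of movement.
- That check put the bottle and box within 0.6 px of their starting places (under 2 mm). The tape roll shifted 0.5 px, so this is noise.
- Wrist and top views differed by up to 4 mm on the syringe tray and about 3 mm on the dish. I shifted the targets for those two, and both differences were well inside the margins.
- The wide vial measured 681 mm in x against the 690 mm where I released it. I put this down to coarse pixels, and it is inside its limit either way.

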